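# Book a counted tray on the counting scale

### The job

A tray of yellow highlighters is on the counting scale, ready to be booked in. With a fingertip, press the yellow preset key, then the green plus key that adds the count to the total, then the white print key: each lightly, but clearly down for a moment, letting it spring back before the next. Press no other key, do not lean on the scale or touch the tray on its pan, and leave the goods around it where they stand.

Things in the scene. Friction and masses are not known exactly. Their poses are not given: they have to be found in the camera images.
- scale: Bench counting scale, white plastic, fixed on the table, 360 mm deep (x) x 320 mm wide (y). Origin at the centre of its underside; x points from the keypad's front edge (x = -180 mm) to the back (180 mm), y to the operator's left. Keypad in front, pan behind. Housing and pan must not be leaned on.
- keypad (a point): Middle of the front edge of the scale's grey keypad, 35 mm above the table, axes as the scale's. The keypad rises from here towards the pan at 17 degrees (0.297 rad), 157 mm long. Keys: two rows of four, 31 and 75 mm up the slope; columns at y = 22, -20, -62, -104 mm. To their left only flat printed number pads; above them a black strip with green displays.
- pan (a point): Centre of the top of the scale's flat steel pan, 208 (x) x 300 (y) mm, 107 mm above the table; axes as the scale's.
- key_yellow_top (a point): Yellow preset key (back row; the yellow, orange, red and blue keys change places): square cap, 28 x 28 mm, its top 11 mm above the keypad when up; 14 mm or more to the next caps. The point is the centre of the cap's top and moves with it. z points square out of the sloping keypad (against the press), x up the slope to the pan, y to the operator's left.
- key_add_top (a point): Green add-to-total key with a white plus sign, front row, third from the left: square cap, 28 x 28 mm, its top 11 mm above the keypad when up; 14 mm or more to the next caps. The point is the centre of the cap's top and moves with it. z points square out of the sloping keypad (against the press), x up the slope to the pan, y to the operator's left.
- key_print_top (a point): White print key with a black label-shaped mark, front row, rightmost: square cap, 28 x 28 mm, its top 11 mm above the keypad when up; 14 mm or more to the next caps. The point is the centre of the cap's top and moves with it. z points square out of the sloping keypad (against the press), x up the slope to the pan, y to the operator's left.
- key_yellow (a joint): Travel of the yellow preset key in m: 0 up, 0.006 at its stop. It counts as pressed beyond 0.0025 and springs back by itself. The spring takes 2.1 N to start moving, 4.1 N at 0.0025 and 7 N at the stop, which is hard: press slowly, over 25 N is too much for the key.
- key_add (a joint): Travel of the green add-to-total key in m: 0 up, 0.006 at its stop. It counts as pressed beyond 0.0025 and springs back by itself. The spring takes 2.1 N to start moving, 4.1 N at 0.0025 and 7 N at the stop, which is hard: press slowly, over 25 N is too much for the key.
- key_print (a joint): Travel of the white print key in m: 0 up, 0.006 at its stop. It counts as pressed beyond 0.0025 and springs back by itself. The spring takes 2.1 N to start moving, 4.1 N at 0.0025 and 7 N at the stop, which is hard: press slowly, over 25 N is too much for the key.
- key_orange (a joint): Travel of the orange preset key in m, 0 up, 0.006 at its stop, same spring as the others. Not part of this job: it counts as pressed beyond 0.0015.
- key_red (a joint): Travel of the red preset key in m, 0 up, 0.006 at its stop, same spring as the others. Not part of this job: it counts as pressed beyond 0.0015.
- key_blue (a joint): Travel of the blue preset key in m, 0 up, 0.006 at its stop, same spring as the others. Not part of this job: it counts as pressed beyond 0.0015.
- key_zero (a joint): Travel of the black zero (one white bar, front row, leftmost) key in m, 0 up, 0.006 at its stop, same spring as the others. Not part of this job: it counts as pressed beyond 0.0015.
- key_tare (a joint): Travel of the black tare (two white bars, front row, second from the left) key in m, 0 up, 0.006 at its stop, same spring as the others. Not part of this job: it counts as pressed beyond 0.0015.
- tray: Loose mint-green plastic tray, 150 x 210 x 50 mm high, with seven yellow highlighters lying in it, standing on the scale's pan (its rim 157 mm above the table), at least 95 mm behind the middles of the back row of keys. Origin at the centre of its underside, z up. Being weighed: not to be touched.
- glue_stick: Loose orange glue stick standing upright on the table to the left of the scale, 28 mm in diameter, 98 mm high. Origin at the centre of its foot, z up. Leave it alone.
- pencil_cup: Loose blue cup of pencils standing on the table to the right of the scale, 72 mm in diameter, 95 mm high, pencils up to 165 mm. Origin at the centre of its foot, z up. Leave it alone.
- crayon_box: Loose yellow, green and red crayon box lying on the table to the right of the keypad, 90 x 70 x 26 mm. Origin at the centre of its underside, z up. Leave it alone.

How it is judged:
By the outcome, as a careful person would: the job done as asked, in the order asked, and still so for the second after the job is handed in, with the robot touching nothing.
It also fails if it takes over 45 s, if anything falls off the work surface, if the arm or the gripper's body presses on something with over 40 N, if the wrist force passes 120 N, or if a joint passes its speed limit or range.

### The arm

A 6-joint arm with a two-finger parallel gripper is mounted at the origin on the work surface. World frame = base frame: x ahead of the robot, y to its left, z up, the work surface at z = 0. Lengths are in m, angles in degrees, forces in N, time in s.
With the tool pointing down it reaches from about 0.3 to 0.75 m from the base axis. Payload 8.5 kg.
Tool frame: the origin (TCP) lies on the mounting face of the last link; the fingertips stand 173 mm ahead of it and the grasp point (between the pads) lies 155 mm ahead of it (env.tips_ahead is the distance from the TCP to the fingertips, in m); z points along the fingers, x is the direction in which the jaws open and shut, and the axes are right-handed (so a half turn about z gives the same grasp; the last joint's range is limited). The gripper opens to 85 mm and grips with 20 to 120 N. Pads are 22 mm wide; open, the fingers measure 114 mm over their backs; the gripper's body (76 mm by 85 mm) begins 54 mm behind the grasp point. The pads swing forward as they close: fully open they stand 13 mm farther back than shut.
Start: joints at [57.107, 21.807, 74.336, -0, 83.858, -12.336], TCP at [0.193, 0.515, 0.405] pointing down, gripper open.
Joint ranges: [-178.18, 178.18], [-50.72, 133.34], [12.68, 142.11], [-81.47, 261.47], [9.98, 163.14], [-165.26, 165.26]. Speed limits (degrees/s): [136.94, 136.94, 180, 180, 180, 180].

### API

Orientations are given as a 3x3 rotation matrix whose columns are the frame's x, y, z axes.
In Python, from rig import env gives the robot as it stands. The module is installed in compiled form; this text tells all that it offers.
- The arm moves only by the tool step_arm, never from a script. Its argument "increments" is a list of rows, each an object of numbers: "x", "y", "z": the shift along the tool's x, y, z in cm; "wx", "wy", "wz": the turn, a rotation vector about the tool's x, y, z in rad; "gripper": the finger opening in cm, from 0 to 8.54. A call has 1 to 20 rows; each row shifts and turns the commanded pose from where the row before left it, along the tool's axes as they then stand; what a row does not reach is not made up. A row lasts 1/10 s, in which the tool goes at most 50 mm and 8.59 degrees, less where a joint would pass 70% of its speed; a pose out of reach is approached as far as the arm can. A call with a gripper value outside its range is refused whole. The fingers move at their own pace and stop on an object; "newtons" is the grip in N (left out, the last holds). Time passes only in rows, so rows that do not move let the fingers close. It gives the time, the measured TCP pose, the force and the opening at its end, in the units of the state.
- env.observe(): the state, without advancing time (a new reading comes with each control period).
- env.get_image(name): name is "scene" or "top" or "wrist"; returns a dict with "color" (384x512x3 uint8, blue, green, red), "camera_matrix" (3x3 intrinsics, pixels), "distortion" ([k1, k2, p1, p2, k3] as OpenCV has them; the pictures are not rectified), "rvec" (rotation vector, rad) and "tvec" (3), from world to camera coordinates, as OpenCV has them. Camera axes: x right, y down, z forward; pixel columns grow to the right and rows downward; lengths in m; the calibration is good to about 2 mm. A picture is of the moment at which its call begins. There is no depth.
- env.close_job(): hands the job in, once; it reports no verdict.
The state is a dict: "time_s": time; "q": joint angles; "qvel": joint speeds; "joint_efforts": joint torques, N m; "position": TCP position; "tool_rot": TCP orientation; "ft_force": force on the tool from outside, world axes, zero at the start; "wrist_torque": the same for the moment, N m; "grip_width": finger opening in m.
Only numpy, scipy, OpenCV 4.12 (cv2) and the standard library are available. Lean on these libraries where they do the work, as an engineer would, in place of code of your own. Each camera call takes 0.05 s, during which the arm holds its last target. There are 200 camera calls.

## Working session

There is one attempt and no reset: what is moved stays moved. The work goes in short steps, Python scripts to look and compute and a tool call to move; the robot and the scene stay as the last step left them, time stands still between calls to the robot, and variables do not carry over. Pictures are saved under pics/ and viewed, about 8 in all and at most 12, crops included, and the job is handed in when it is done.

Besides the shell and the picture viewer there is one more tool, called after "Request:" as a command line: name --argument value ..., lists and objects as JSON in quotes. step_arm: Moves the arm, as the interface text tells. Its arguments: {"type":"object","properties":{"increments":{"type":"array"},"newtons":{"type":"number"}},"required":["increments"]}

```bash
mkdir -p pics; python3 - <<'E'
from rig import env
import cv2,pickle
o=env.observe();print(o,env.tips_ahead)
for n in("scene","top"):
    d=env.get_image(n);cv2.imwrite(f"pics/{n}0.png",d["color"]);pickle.dump(d,open(f"{n}0.pkl","wb"))
    print(n,d["camera_matrix"],d["distortion"],d["rvec"],d["tvec"])
E
```

```text
{'time_s': 0.0, 'q': array([ 5.71064554e+01,  2.18418781e+01,  7.43849385e+01,  2.03952380e-03,
        8.38571763e+01, -1.23347459e+01]), 'qvel': array([ 0.01056444,  0.04840912,  0.04622201, -0.16017951,  0.14366751,
       -0.00326904]), 'joint_efforts': array([-9.41357684e-04, -4.48471713e+01, -2.31271291e+01, -1.22257711e-04,
        4.75736917e-03,  1.19703807e-05]), 'position': array([0.19311079, 0.51494168, 0.40410218]), 'tool_rot': array([[ 3.51171442e-01,  9.36310812e-01, -8.25846633e-04],
       [ 9.36310092e-01, -3.51172241e-01, -1.21171087e-03],
       [-1.42455240e-03, -3.47730285e-04, -9.99998925e-01]]), 'ft_force': array([0.28477064, 0.19332925, 0.99716379]), 'wrist_torque': array([-0.02779184,  0.03414486, -0.06339966]), 'grip_width': 0.08572936862613811} 0.1734
scene [[368.62357369   0.         252.69292051]
 [  0.         368.62357369 187.22952707]
 [  0.           0.           1.        ]] [-0.09416786  0.          0.          0.          0.        ] [ 1.82836042  1.51904185 -0.69688362] [-0.16232855 -0.31920599  1.40945364]
top [[372.7110208    0.         257.11730952]
 [  0.         372.7110208  192.64889329]
 [  0.           0.           1.        ]] [-0.08440497  0.          0.          0.          0.        ] [ 2.18259147 -2.1928237   0.09188237] [0.0199216  0.61127028 0.871728  ]
```

View pics/top0.png

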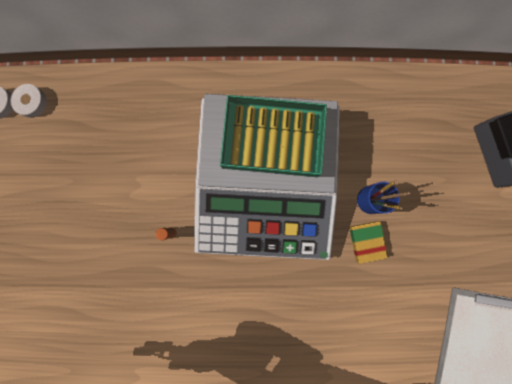

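View pics/scene0.png

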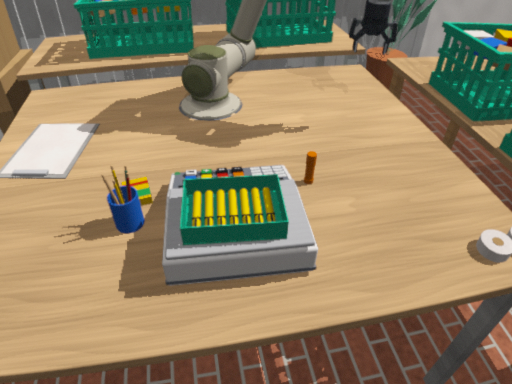

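The top view shows the scale with orange (254,227), red (272,228), yellow (291,229) and blue (309,230) in the back row. The front row is zero (253,244), tare (271,245), plus (290,247) and print (308,248). The scene view shows the tray, the pencil cup and the glue stick clear of the keypad.

```bash
cat > h.py <<'E'
import numpy as np,cv2
from scipy.optimize import least_squares
from scipy.spatial.transform import Rotation as R
T=np.radians(17);COL=[.022,-.020,-.062,-.104]
def key(s,y,h=.011): return [-.18+s*np.cos(T)-h*np.sin(T),y,.035+s*np.sin(T)+h*np.cos(T)]
KEYS=np.array([key(.075,y) for y in COL]+[key(.031,y) for y in COL])  # orange red yellow blue zero tare add print
def world(p,K): 
    c,s=np.cos(p[2]),np.sin(p[2]); return K@np.array([[c,-s,0],[s,c,0],[0,0,1]]).T+[p[0],p[1],0]
def proj(d,P): return cv2.projectPoints(np.asarray(P,float),d["rvec"],d["tvec"],d["camera_matrix"],d["distortion"])[0][:,0]
def fit(d,K,px,p0):
    r=least_squares(lambda p:(proj(d,world(p,K))-px).ravel(),p0,loss="soft_l1"); return r.x,proj(d,world(r.x,K))-px
def orient(yaw):  # tool: z into keypad, x to operator's left
    z=R.from_euler("z",yaw).apply([np.sin(T),0,-np.cos(T)]); x=R.from_euler("z",yaw).apply([0,1,0])
    return np.array([x,np.cross(z,x),z]).T
E
python3 - <<'E'
from h import *
import pickle
d=pickle.load(open("top0.pkl","rb"));im=d["color"]
px=np.array([(254,227),(272,228),(291,229),(309,230),(253,244),(271,245),(290,247),(308,248)],float)
hsv=cv2.cvtColor(im,cv2.COLOR_BGR2HSV);g=im.max(2)
for i,(x,y) in enumerate(px.astype(int)):
    sl=np.s_[y-8:y+9,x-8:x+9]
    if i<4 : m=(hsv[sl][...,1]>150)&(hsv[sl][...,2]>60)
    elif i==6: m=(hsv[sl][...,1]>120)&(hsv[sl][...,2]>60)
    elif i==7: m=g[sl]>150
    else: m=g[sl]<45
    n,l,st,c=cv2.connectedComponentsWithStats(m.astype(np.uint8)); k=1+np.argmax(st[1:,4]); print(i,st[k],c[k]+[x-8,y-8])
    if i in(0,1,2,3,6): px[i]=c[k]+[x-8,y-8]
p,r=fit(d,KEYS,px,[.6,0,0]);print(p,np.round(r,2));print(world(p,KEYS).round(4)); print("cam",-cv2.Rodrigues(d["rvec"])[0].T@d["tvec"])
y0,x0=180,185
v=cv2.resize(im[180:270,185:345],None,fx=5,fy=5,interpolation=cv2.INTER_CUBIC)
for q in proj(d,world(p,KEYS)): cv2.circle(v,tuple(np.int32((q+.5-[185,180])*5)),2,(255,0,255),-1)
cv2.imwrite("pics/crop.png",v)
E
```

```text
0 [  2   2  13  12 152] [254.  226.5]
1 [  2   2  13  12 146] [272.32191781 227.58219178]
2 [  2   2  13  12 137] [290.96350365 228.32116788]
3 [  2   2  13  12 138] [309.22463768 229.55797101]
4 [  2   2  14  13 125] [253.728 243.528]
5 [  2   2  14  13 104] [272.06730769 244.18269231]
6 [ 2  3 12 10 39] [288.1025641  245.05128205]
7 [ 2  3 12 11 88] [307.17045455 247.85227273]
[ 0.64206682 -0.00449363 -0.06866441] [[-0.08 -0.54]
 [ 0.09 -0.45]
 [-0.09 -0.03]
 [ 0.06 -0.12]
 [-0.26  0.22]
 [ 0.01  0.38]
 [ 1.14  1.46]
 [-0.57 -0.39]]
[[ 0.5323  0.0251  0.0674]
 [ 0.5295 -0.0168  0.0674]
 [ 0.5266 -0.0587  0.0674]
 [ 0.5237 -0.1006  0.0674]
 [ 0.4904  0.028   0.0546]
 [ 0.4875 -0.0139  0.0546]
 [ 0.4846 -0.0558  0.0546]
 [ 0.4817 -0.0977  0.0546]]
cam [0.54457761 0.02545026 0.91473791]
```

View pics/crop.png

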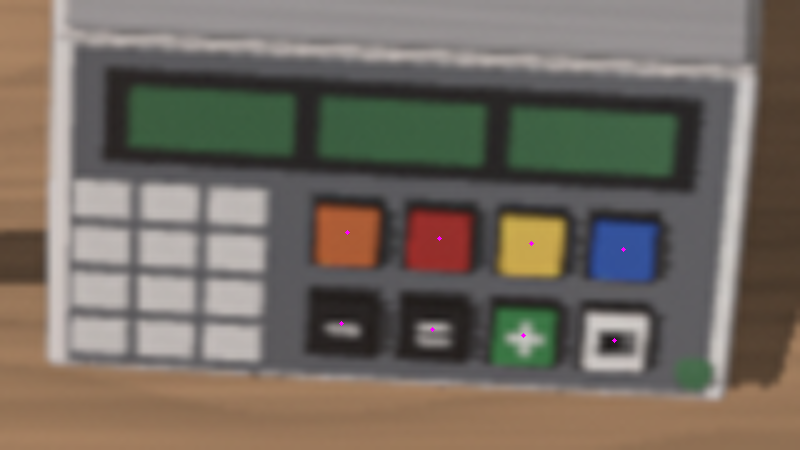

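```bash
cat >> h.py <<'E'
from rig import env
import json
def plan(p,k,hover,tip=.1734):
    o=env.observe();Rt=orient(p[2]);P=world(p,KEYS)[k]-Rt[:,2]*(hover+tip)
    A=o["tool_rot"];rv=R.from_matrix(A.T@Rt).as_rotvec()
    print("t",o["time_s"],"pos",o["position"].round(4),"goal",P.round(4),"F",o["ft_force"].round(2),"w",round(o["grip_width"],4))
    print("rotvec tool",rv.round(4),"deg",np.degrees(np.linalg.norm(rv)).round(2),"shift cm in goal axes",(100*Rt.T@(P-o["position"])).round(2))
E
python3 - <<'E'
from h import *
import pickle
d=pickle.load(open("top0.pkl","rb"))
c=np.array([(348,236),(440,241),(532,246),(624,250),(524,337),(614,342)])/5-.5+[185,180]
p,r=fit(d,KEYS[[0,1,2,3,6,7]],c,[.64,0,-.07]);print(p,r.round(2))
json.dump(list(p),open("p.json","w"));plan(p,2,.06)
E
```

```text
[ 0.64080307 -0.00364852 -0.06144232] [[-0.2  -0.09]
 [-0.1  -0.04]
 [-0.03 -0.02]
 [-0.01  0.19]
 [ 0.07 -0.  ]
 [ 0.27 -0.03]]
t 0.1 pos [0.1931 0.5149 0.4042] goal [ 0.4576 -0.0545  0.2906] F [ 0.33  0.   -0.3 ] w 0.085
rotvec tool [-0.295   0.0454 -0.295 ] deg 24.04 shift cm in goal axes [-55.21  25.27  19.6 ]
```

Request:
step_arm --increments '[{"wx": -0.07375,"wy": 0.01135,"wz": -0.07375,"gripper": 0},{"wx": -0.07375,"wy": 0.01135,"wz": -0.07375},{"wx": -0.07375,"wy": 0.01135,"wz": -0.07375},{"wx": -0.07375,"wy": 0.01135,"wz": -0.07375},{"x": -3.45,"y": 1.58,"z": 1.22},{"x": -3.45,"y": 1.58,"z": 1.22},{"x": -3.45,"y": 1.58,"z": 1.22},{"x": -3.45,"y": 1.58,"z": 1.22},{"x": -3.45,"y": 1.58,"z": 1.22},{"x": -3.45,"y": 1.58,"z": 1.22},{"x": -3.45,"y": 1.58,"z": 1.22},{"x": -3.45,"y": 1.58,"z": 1.22},{"x": -3.45,"y": 1.58,"z": 1.22},{"x": -3.45,"y": 1.58,"z": 1.22},{"x": -3.45,"y": 1.58,"z": 1.22},{"x": -3.45,"y": 1.58,"z": 1.22},{"x": -3.45,"y": 1.58,"z": 1.22},{"x": -3.45,"y": 1.58,"z": 1.22},{"x": -3.45,"y": 1.58,"z": 1.22},{"x": -3.45,"y": 1.58,"z": 1.22}]' --newtons 30

```text
invalid input at $.increments[0]: expected keys x, y, z, wx, wy, wz, gripper
```

Request:
step_arm --increments '[{},{},{}]'

```text
invalid input at $.increments[0]: expected keys x, y, z, wx, wy, wz, gripper
```

```bash
python3 - <<'E'
from h import *
import pickle
p=json.load(open("p.json"))
d=env.get_image("wrist");v=d["color"].copy();pickle.dump(d,open("w1.pkl","wb"))
for q in proj(d,world(p,KEYS)): cv2.circle(v,tuple(np.int32(q.round())),2,(255,0,255),-1)
cv2.imwrite("pics/w1.png",v)
plan(p,2,.06)
E
```

```text
t 0.15 pos [0.1931 0.5149 0.4042] goal [ 0.4576 -0.0545  0.2906] F [-0.19  0.64 -0.17] w 0.0856
rotvec tool [-0.2949  0.0452 -0.295 ] deg 24.04 shift cm in goal axes [-55.21  25.27  19.6 ]
```

View pics/w1.png

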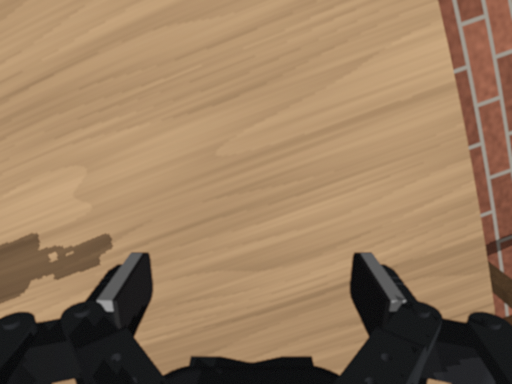

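The call was refused because every row needs all its keys, so the arm has not moved. The wrist view shows only bare table and the open fingers.

Request:
step_arm --increments '[{"x": 0,"y": 0,"z": 0,"wx": -0.07375,"wy": 0.01135,"wz": -0.07375,"gripper": 0},{"x": 0,"y": 0,"z": 0,"wx": -0.07375,"wy": 0.01135,"wz": -0.07375,"gripper": 0},{"x": 0,"y": 0,"z": 0,"wx": -0.07375,"wy": 0.01135,"wz": -0.07375,"gripper": 0},{"x": 0,"y": 0,"z": 0,"wx": -0.07375,"wy": 0.01135,"wz": -0.07375,"gripper": 0},{"x": -3.45,"y": 1.58,"z": 1.22,"wx": 0,"wy": 0,"wz": 0,"gripper": 0},{"x": -3.45,"y": 1.58,"z": 1.22,"wx": 0,"wy": 0,"wz": 0,"gripper": 0},{"x": -3.45,"y": 1.58,"z": 1.22,"wx": 0,"wy": 0,"wz": 0,"gripper": 0},{"x": -3.45,"y": 1.58,"z": 1.22,"wx": 0,"wy": 0,"wz": 0,"gripper": 0},{"x": -3.45,"y": 1.58,"z": 1.22,"wx": 0,"wy": 0,"wz": 0,"gripper": 0},{"x": -3.45,"y": 1.58,"z": 1.22,"wx": 0,"wy": 0,"wz": 0,"gripper": 0},{"x": -3.45,"y": 1.58,"z": 1.22,"wx": 0,"wy": 0,"wz": 0,"gripper": 0},{"x": -3.45,"y": 1.58,"z": 1.22,"wx": 0,"wy": 0,"wz": 0,"gripper": 0},{"x": -3.45,"y": 1.58,"z": 1.22,"wx": 0,"wy": 0,"wz": 0,"gripper": 0},{"x": -3.45,"y": 1.58,"z": 1.22,"wx": 0,"wy": 0,"wz": 0,"gripper": 0},{"x": -3.45,"y": 1.58,"z": 1.22,"wx": 0,"wy": 0,"wz": 0,"gripper": 0},{"x": -3.45,"y": 1.58,"z": 1.22,"wx": 0,"wy": 0,"wz": 0,"gripper": 0},{"x": -3.45,"y": 1.58,"z": 1.22,"wx": 0,"wy": 0,"wz": 0,"gripper": 0},{"x": -3.45,"y": 1.58,"z": 1.22,"wx": 0,"wy": 0,"wz": 0,"gripper": 0},{"x": -3.45,"y": 1.58,"z": 1.22,"wx": 0,"wy": 0,"wz": 0,"gripper": 0},{"x": -3.45,"y": 1.58,"z": 1.22,"wx": 0,"wy": 0,"wz": 0,"gripper": 0}]' --newtons 30

```text
time_s: 2.15
position: [0.458, -0.0559, 0.2911]
tool_rot: [[0.062, 0.954, 0.292], [0.998, -0.059, -0.017], [0.001, 0.293, -0.956]]
ft_force: [0.2, -0.6, 0.8]
grip_width: 0.0001
```

Request:
step_arm --increments '[{"x": 0,"y": 0,"z": 0,"wx": 0,"wy": 0,"wz": 0,"gripper": 0},{"x": 0,"y": 0,"z": 0,"wx": 0,"wy": 0,"wz": 0,"gripper": 0},{"x": 0,"y": 0,"z": 0,"wx": 0,"wy": 0,"wz": 0,"gripper": 0}]'

```text
time_s: 2.45
position: [0.4571, -0.0534, 0.2915]
tool_rot: [[0.061, 0.955, 0.292], [0.998, -0.058, -0.016], [0.002, 0.292, -0.956]]
ft_force: [0.3, 0.6, -0.1]
grip_width: -0.0
```

```bash
python3 - <<'E'
from h import *
import pickle
p=json.load(open("p.json"))
d=env.get_image("wrist");v=d["color"].copy();pickle.dump(d,open("w1.pkl","wb"))
for q in proj(d,world(p,KEYS)): cv2.circle(v,tuple(np.int32(q.round())),2,(255,0,255),-1)
cv2.imwrite("pics/w2.png",v)
plan(p,2,.06)
E
```

```text
t 2.5 pos [ 0.4571 -0.0532  0.2916] goal [ 0.4576 -0.0545  0.2906] F [ 0.69  0.06 -0.02] w -0.0002
rotvec tool [ 0.0004 -0.0017  0.0008] deg 0.11 shift cm in goal axes [-0.13  0.02  0.11]
```

View pics/w2.png

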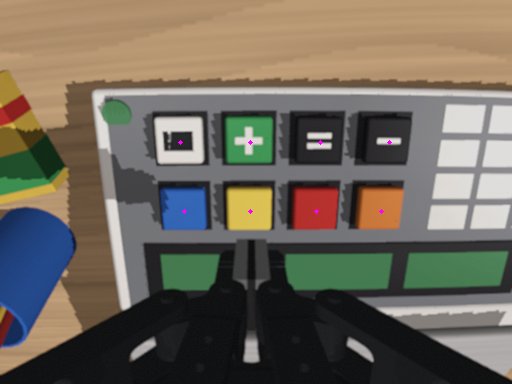

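The wrist view shows the yellow key at (249,208), plus at (249,139) and print at (180,140). The predicted points fall within 3 px of each, about 1 to 2 mm too far towards the pan. I'll correct half of that and descend.

Request:
step_arm --increments '[{"x": -0.13,"y": -0.08,"z": 1,"wx": 0,"wy": 0,"wz": 0,"gripper": 0},{"x": 0,"y": 0,"z": 1.2,"wx": 0,"wy": 0,"wz": 0,"gripper": 0},{"x": 0,"y": 0,"z": 1.2,"wx": 0,"wy": 0,"wz": 0,"gripper": 0},{"x": 0,"y": 0,"z": 1.2,"wx": 0,"wy": 0,"wz": 0,"gripper": 0},{"x": 0,"y": 0,"z": 0.6,"wx": 0,"wy": 0,"wz": 0,"gripper": 0},{"x": 0,"y": 0,"z": 0,"wx": 0,"wy": 0,"wz": 0,"gripper": 0},{"x": 0,"y": 0,"z": 0,"wx": 0,"wy": 0,"wz": 0,"gripper": 0}]'

```text
time_s: 3.2
position: [0.472, -0.0564, 0.2415]
tool_rot: [[0.061, 0.954, 0.292], [0.998, -0.059, -0.017], [0.001, 0.293, -0.956]]
ft_force: [-0.2, -1.2, 0.5]
grip_width: -0.0001
```

```bash
python3 - <<'E'
from h import *
p=json.load(open("p.json"));plan(p,2,0)
d=env.get_image("wrist");cv2.imwrite("pics/w3.png",d["color"])
E
```

```text
t 3.2 pos [ 0.472  -0.0564  0.2415] goal [ 0.4751 -0.0556  0.2333] F [-0.18 -1.24  0.48] w -0.0001
rotvec tool [ 0.0005 -0.0012 -0.0003] deg 0.08 shift cm in goal axes [0.1  0.05 0.88]
```

View pics/w3.png

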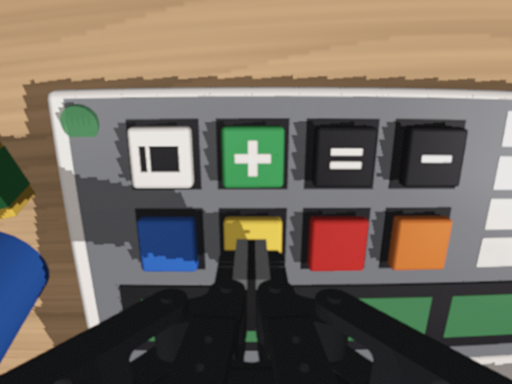

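The closed fingertip sits over the yellow cap at about (252,242). Pressing slowly.

Request:
step_arm --increments '[{"x": 0,"y": 0,"z": 0.3,"wx": 0,"wy": 0,"wz": 0,"gripper": 0},{"x": 0,"y": 0,"z": 0.3,"wx": 0,"wy": 0,"wz": 0,"gripper": 0},{"x": 0,"y": 0,"z": 0.1,"wx": 0,"wy": 0,"wz": 0,"gripper": 0},{"x": 0,"y": 0,"z": 0.1,"wx": 0,"wy": 0,"wz": 0,"gripper": 0},{"x": 0,"y": 0,"z": 0.1,"wx": 0,"wy": 0,"wz": 0,"gripper": 0},{"x": 0,"y": 0,"z": 0.1,"wx": 0,"wy": 0,"wz": 0,"gripper": 0},{"x": 0,"y": 0,"z": 0,"wx": 0,"wy": 0,"wz": 0,"gripper": 0},{"x": 0,"y": 0,"z": 0,"wx": 0,"wy": 0,"wz": 0,"gripper": 0}]'

```text
time_s: 4.05
position: [0.4748, -0.0565, 0.2321]
tool_rot: [[0.061, 0.954, 0.293], [0.998, -0.059, -0.017], [0.001, 0.293, -0.956]]
ft_force: [-2.5, 0.8, 2.5]
grip_width: -0.0001
```

```bash
cat > s.py <<'E'
from h import *
import sys
k=int(sys.argv[1]);p=json.load(open("p.json"));f=[]
for i in range(3): env.get_image("wrist"); o=env.observe(); f.append(o["ft_force"]@-o["tool_rot"][:,2])
print("normal force",np.round(f,2));plan(p,k,0)
E
python3 s.py 2
```

```text
normal force [3.89 3.44 3.4 ]
t 4.2 pos [ 0.4748 -0.0565  0.2321] goal [ 0.4751 -0.0556  0.2333] F [-1.69  0.22  3.04] w 0.0001
rotvec tool [ 0.0007 -0.0011 -0.0003] deg 0.08 shift cm in goal axes [ 0.09  0.06 -0.11]
```

Request:
step_arm --increments '[{"x": 0,"y": 0,"z": 0.1,"wx": 0,"wy": 0,"wz": 0,"gripper": 0},{"x": 0,"y": 0,"z": 0.1,"wx": 0,"wy": 0,"wz": 0,"gripper": 0},{"x": 0,"y": 0,"z": 0.07,"wx": 0,"wy": 0,"wz": 0,"gripper": 0},{"x": 0,"y": 0,"z": 0,"wx": 0,"wy": 0,"wz": 0,"gripper": 0},{"x": 0,"y": 0,"z": 0,"wx": 0,"wy": 0,"wz": 0,"gripper": 0}]'

```text
time_s: 4.7
position: [0.4757, -0.0566, 0.2294]
tool_rot: [[0.061, 0.954, 0.293], [0.998, -0.059, -0.017], [0.001, 0.293, -0.956]]
ft_force: [-2.9, 0.5, 4.9]
grip_width: -0.0004
```

```bash
python3 s.py 2
```

```text
normal force [5.19 5.2  5.02]
t 4.85 pos [ 0.4757 -0.0566  0.2295] goal [ 0.4751 -0.0556  0.2333] F [-2.22 -0.01  4.57] w -0.0001
rotvec tool [ 0.0008 -0.0011 -0.0003] deg 0.08 shift cm in goal axes [ 0.1   0.05 -0.38]
```

Request:
step_arm --increments '[{"x": 0,"y": 0,"z": 0.08,"wx": 0,"wy": 0,"wz": 0,"gripper": 0},{"x": 0,"y": 0,"z": 0,"wx": 0,"wy": 0,"wz": 0,"gripper": 0},{"x": 0,"y": 0,"z": 0,"wx": 0,"wy": 0,"wz": 0,"gripper": 0}]'

```text
time_s: 5.15
position: [0.4759, -0.0566, 0.2287]
tool_rot: [[0.061, 0.954, 0.293], [0.998, -0.059, -0.017], [0.001, 0.293, -0.956]]
ft_force: [-2.9, 0.6, 6.2]
grip_width: 0.0002
```

```bash
python3 s.py 2
```

```text
normal force [6.27 5.19 7.16]
t 5.3 pos [ 0.4759 -0.0566  0.2287] goal [ 0.4751 -0.0556  0.2333] F [-3.48  0.11  6.43] w -0.0002
rotvec tool [ 0.0008 -0.0011 -0.0003] deg 0.08 shift cm in goal axes [ 0.09  0.05 -0.46]
```

Request:
step_arm --increments '[{"x": 0,"y": 0,"z": -0.3,"wx": 0,"wy": 0,"wz": 0,"gripper": 0},{"x": 0,"y": 0,"z": -0.6,"wx": 0,"wy": 0,"wz": 0,"gripper": 0},{"x": 0,"y": 0,"z": -1.0,"wx": 0,"wy": 0,"wz": 0,"gripper": 0},{"x": 0,"y": 0,"z": -0.6,"wx": 0,"wy": 0,"wz": 0,"gripper": 0},{"x": 0,"y": -1.5,"z": 0,"wx": 0,"wy": 0,"wz": 0,"gripper": 0},{"x": 0,"y": -1.5,"z": 0,"wx": 0,"wy": 0,"wz": 0,"gripper": 0},{"x": 0,"y": -1.4,"z": 0,"wx": 0,"wy": 0,"wz": 0,"gripper": 0},{"x": 0,"y": 0,"z": 0,"wx": 0,"wy": 0,"wz": 0,"gripper": 0},{"x": 0,"y": 0,"z": 0,"wx": 0,"wy": 0,"wz": 0,"gripper": 0},{"x": 0,"y": 0,"z": 0,"wx": 0,"wy": 0,"wz": 0,"gripper": 0}]'

```text
time_s: 6.3
position: [0.4273, -0.0537, 0.2401]
tool_rot: [[0.061, 0.954, 0.294], [0.998, -0.059, -0.017], [0.001, 0.294, -0.956]]
ft_force: [0.1, 0.0, -0.7]
grip_width: -0.0003
```

```bash
python3 s.py 6
```

```text
normal force [-0.89  0.63 -0.4 ]
t 6.45 pos [ 0.427  -0.0536  0.2398] goal [ 0.4331 -0.053   0.2204] F [ 0.58 -0.28 -0.24] w 0.0001
rotvec tool [ 0.0012 -0.001  -0.0001] deg 0.09 shift cm in goal axes [0.1  0.01 2.03]
```

Request:
step_arm --increments '[{"x": 0.1,"y": -0.07,"z": 0.8,"wx": 0,"wy": 0,"wz": 0,"gripper": 0},{"x": 0,"y": 0,"z": 0.6,"wx": 0,"wy": 0,"wz": 0,"gripper": 0},{"x": 0,"y": 0,"z": 0.3,"wx": 0,"wy": 0,"wz": 0,"gripper": 0},{"x": 0,"y": 0,"z": 0.15,"wx": 0,"wy": 0,"wz": 0,"gripper": 0},{"x": 0,"y": 0,"z": 0.1,"wx": 0,"wy": 0,"wz": 0,"gripper": 0},{"x": 0,"y": 0,"z": 0.1,"wx": 0,"wy": 0,"wz": 0,"gripper": 0},{"x": 0,"y": 0,"z": 0.1,"wx": 0,"wy": 0,"wz": 0,"gripper": 0},{"x": 0,"y": 0,"z": 0.1,"wx": 0,"wy": 0,"wz": 0,"gripper": 0},{"x": 0,"y": 0,"z": 0.1,"wx": 0,"wy": 0,"wz": 0,"gripper": 0},{"x": 0,"y": 0,"z": 0.1,"wx": 0,"wy": 0,"wz": 0,"gripper": 0},{"x": 0,"y": 0,"z": 0,"wx": 0,"wy": 0,"wz": 0,"gripper": 0},{"x": 0,"y": 0,"z": 0,"wx": 0,"wy": 0,"wz": 0,"gripper": 0}]'

```text
time_s: 7.65
position: [0.4331, -0.0529, 0.2161]
tool_rot: [[0.061, 0.954, 0.293], [0.998, -0.059, -0.017], [0.001, 0.293, -0.956]]
ft_force: [-2.5, 0.6, 5.4]
grip_width: 0.0
```

```bash
python3 s.py 6
```

```text
normal force [5.43 6.02 4.69]
t 7.8 pos [ 0.4331 -0.0529  0.2161] goal [ 0.4331 -0.053   0.2204] F [-3.58 -0.59  3.83] w 0.0004
rotvec tool [ 0.0007 -0.0011 -0.0003] deg 0.08 shift cm in goal axes [-0.01  0.12 -0.42]
```

Request:
step_arm --increments '[{"x": 0,"y": 0,"z": 0.03,"wx": 0,"wy": 0,"wz": 0,"gripper": 0},{"x": 0,"y": 0,"z": 0,"wx": 0,"wy": 0,"wz": 0,"gripper": 0},{"x": 0,"y": 0,"z": -0.3,"wx": 0,"wy": 0,"wz": 0,"gripper": 0},{"x": 0,"y": 0,"z": -0.6,"wx": 0,"wy": 0,"wz": 0,"gripper": 0},{"x": 0,"y": 0,"z": -1.0,"wx": 0,"wy": 0,"wz": 0,"gripper": 0},{"x": 0,"y": 0,"z": -0.6,"wx": 0,"wy": 0,"wz": 0,"gripper": 0},{"x": -1.4,"y": 0.04,"z": 0,"wx": 0,"wy": 0,"wz": 0,"gripper": 0},{"x": -1.4,"y": 0,"z": 0,"wx": 0,"wy": 0,"wz": 0,"gripper": 0},{"x": -1.4,"y": 0,"z": 0,"wx": 0,"wy": 0,"wz": 0,"gripper": 0},{"x": 0,"y": 0,"z": 0,"wx": 0,"wy": 0,"wz": 0,"gripper": 0},{"x": 0,"y": 0,"z": 0,"wx": 0,"wy": 0,"wz": 0,"gripper": 0},{"x": 0,"y": 0,"z": 0,"wx": 0,"wy": 0,"wz": 0,"gripper": 0}]'

```text
time_s: 9.0
position: [0.4236, -0.0939, 0.2398]
tool_rot: [[0.061, 0.954, 0.292], [0.998, -0.059, -0.017], [0.001, 0.293, -0.956]]
ft_force: [0.5, 0.5, 0.2]
grip_width: 0.0001
```

```bash
python3 s.py 7; python3 -c "
from h import *
d=env.get_image('wrist');cv2.imwrite('pics/w4.png',d['color'])"
```

```text
normal force [-0.11  0.83 -0.44]
t 9.15 pos [ 0.4237 -0.094   0.2398] goal [ 0.4305 -0.0949  0.2204] F [ 0.16 -0.52 -0.4 ] w 0.0002
rotvec tool [ 0.0006 -0.0014  0.0003] deg 0.09 shift cm in goal axes [-0.05  0.09  2.05]
```

View pics/w4.png

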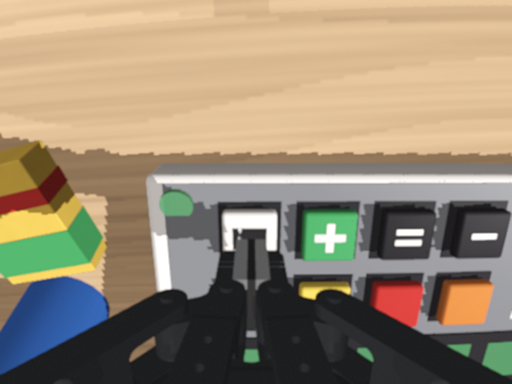

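The fingertip is over the print key at about (251,235), all keys are back up, and the cup and crayon box are clear.

Request:
step_arm --increments '[{"x": -0.05,"y": 0,"z": 0.8,"wx": 0,"wy": 0,"wz": 0,"gripper": 0},{"x": 0,"y": 0,"z": 0.6,"wx": 0,"wy": 0,"wz": 0,"gripper": 0},{"x": 0,"y": 0,"z": 0.3,"wx": 0,"wy": 0,"wz": 0,"gripper": 0},{"x": 0,"y": 0,"z": 0.18,"wx": 0,"wy": 0,"wz": 0,"gripper": 0},{"x": 0,"y": 0,"z": 0.1,"wx": 0,"wy": 0,"wz": 0,"gripper": 0},{"x": 0,"y": 0,"z": 0.1,"wx": 0,"wy": 0,"wz": 0,"gripper": 0},{"x": 0,"y": 0,"z": 0.1,"wx": 0,"wy": 0,"wz": 0,"gripper": 0},{"x": 0,"y": 0,"z": 0.1,"wx": 0,"wy": 0,"wz": 0,"gripper": 0},{"x": 0,"y": 0,"z": 0.1,"wx": 0,"wy": 0,"wz": 0,"gripper": 0},{"x": 0,"y": 0,"z": 0.1,"wx": 0,"wy": 0,"wz": 0,"gripper": 0},{"x": 0,"y": 0,"z": 0,"wx": 0,"wy": 0,"wz": 0,"gripper": 0},{"x": 0,"y": 0,"z": 0,"wx": 0,"wy": 0,"wz": 0,"gripper": 0}]'

```text
time_s: 10.4
position: [0.4309, -0.0953, 0.2161]
tool_rot: [[0.061, 0.954, 0.292], [0.998, -0.059, -0.017], [0.001, 0.293, -0.956]]
ft_force: [-3.7, 0.0, 4.8]
grip_width: -0.0002
```

```bash
python3 s.py 7
```

```text
normal force [6.21 4.77 5.44]
t 10.55 pos [ 0.4309 -0.0953  0.216 ] goal [ 0.4305 -0.0949  0.2204] F [-3.26 -0.69  4.71] w -0.0
rotvec tool [ 0.0006 -0.0012 -0.0003] deg 0.08 shift cm in goal axes [ 0.04  0.09 -0.43]
```

Print is down, at about 5.5 N and 4.3 mm. Retracting well clear.

Request:
step_arm --increments '[{"x": 0,"y": 0,"z": -0.3,"wx": 0,"wy": 0,"wz": 0,"gripper": 0},{"x": 0,"y": 0,"z": -0.6,"wx": 0,"wy": 0,"wz": 0,"gripper": 0},{"x": 0,"y": 0,"z": -2,"wx": 0,"wy": 0,"wz": 0,"gripper": 0},{"x": 0,"y": 0,"z": -3,"wx": 0,"wy": 0,"wz": 0,"gripper": 0},{"x": 0,"y": 0,"z": -3,"wx": 0,"wy": 0,"wz": 0,"gripper": 0},{"x": 0,"y": 0,"z": -2,"wx": 0,"wy": 0,"wz": 0,"gripper": 0},{"x": 0,"y": 0,"z": 0,"wx": 0,"wy": 0,"wz": 0,"gripper": 0},{"x": 0,"y": 0,"z": 0,"wx": 0,"wy": 0,"wz": 0,"gripper": 0},{"x": 0,"y": 0,"z": 0,"wx": 0,"wy": 0,"wz": 0,"gripper": 0}]'

```text
time_s: 11.45
position: [0.3992, -0.0935, 0.3194]
tool_rot: [[0.061, 0.955, 0.291], [0.998, -0.059, -0.016], [0.002, 0.292, -0.957]]
ft_force: [-0.2, 0.2, -0.1]
grip_width: 0.0003
```

```bash
python3 - <<'E'
from h import *
a,b=[env.get_image(n)["color"] for n in("wrist","scene")]
cv2.imwrite("pics/end.png",cv2.resize(np.hstack([a,b]),(800,300)))
o=env.observe();print(o["time_s"],o["position"],o["ft_force"])
E
```

```text
11.55 [ 0.39921208 -0.09354797  0.31933705] [-0.42154687 -0.66864461  0.22941048]
```

View pics/end.png

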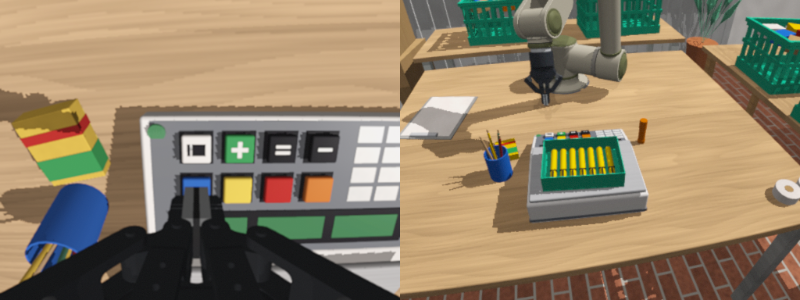

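The gripper is clear of the scale, all keys are up, and the tray and goods stand where they were.

```bash
python3 -c "
from rig import env
print(env.close_job())"
```

```text
the job is handed in; nothing more can be done
None
```

I pressed the yellow, green plus and white print keys once each, in that order, with the closed fingertip square to the keypad. I then backed the arm clear and handed the job in at about 11.6 s.

| Key | Settled force (N) | Estimated travel (mm) |
|---|---|---|
| Yellow | about 6.2 | 4.6 |
| Plus | about 5.4 | 4.2 |
| Print | about 5.5 | 4.3 |

- **Key travel:** These figures come from the wrist force and the fitted cap positions; the keys themselves could not be read. All three are past the 2.5 mm press point and well under 25 N. The force fell to about zero each time I lifted off.
- **Last check:** The final pictures show the keys up and the gripper clear. By eye, the tray, cup, crayon box and glue stick stand where they were.
- **Disagreements:** The wrist and top cameras differed by about 1 to 2 mm on where the keys are, so I aimed between the two. The first move call was refused because its rows were incomplete, and it moved nothing.

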